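Clear the blocked drawer, fetch the sanding block, put the tools back

ROBOT

A 6-joint arm with a two-finger parallel gripper is mounted at the origin on a cart in front of the work surface, level with it; the furniture and walls round the work are solid. World frame = base frame: x ahead of the robot, y to its left, z up, the work surface at z = 0. Lengths are in m, angles in rad, forces in N, time in s.
With the tool pointing down it reaches from about 0.425 to 0.925 m from the base axis. Payload 12.5 kg.
Tool frame: the origin (TCP) lies midway between the tips of the shut fingers; the grasp point (between the pads) lies behind it (robot.hold_point_z is the z of the grasp point in the tool frame, in m); z points along the fingers, y is the line along which they close (so a half turn about z gives the same grasp; the last joint's range is limited). The gripper opens to 85 mm and grips with 20 to 120 N. Pads are 22 mm wide; open, the fingers measure 114 mm over their backs; the gripper's body (76 mm by 85 mm) begins 54 mm behind the grasp point. The pads swing forward as they close: fully open they stand 13 mm farther back than shut.
Start: joints at [-1.385, 0.491, 1.559, -0, 1.092, -0.106], TCP at [0.18, -0.599, 0.231] pointing down, gripper open.
Joint ranges: [-3.1, 3.1], [-0.84, 2.19], [0.05, 2.79], [-1.13, 4.28], [0.06, 2.93], [-2.69, 2.69]. Speed limits (rad/s): [2.22, 2.22, 2.79, 3.14, 3.14, 3.14].

INTERFACE

Orientations are given as a unit quaternion [x, y, z, w].
In Python, from plant import robot gives the robot as it stands.
- The arm moves only by the tool jog_arm, never from a script. Its argument "commands" is a list of rows, each a list of 7 numbers: the turn, a rotation vector about the tool's x, y, z in rad, then the shift along the tool's x, y, z in m, then the finger opening in m, from 0 to 0.0854. A call has 1 to 8 rows; each row shifts and turns the commanded pose from where the row before left it, along the tool's axes as they then stand; what a row does not reach is not made up. A row lasts 1/8 s, in which the tool goes at most 62.5 mm and 10.7 degrees, less where a joint would pass 70% of its speed; a pose out of reach is approached as far as the arm can. A call is refused whole if a number of a shift passes 0.0625 or a number of a turn 0.188, either way. A call with a gripper value outside its range is refused whole. The fingers move at their own pace and stop on an object; "squeeze" is the grip in N (left out, the last holds). Time passes only in rows, so rows that do not move let the fingers close. It gives the time, the measured TCP pose, the force, the opening and the grip force at its end, in the units of the state.
- robot.sense(): the state, without advancing time (a new reading comes with each control period).
- robot.read_camera(name): name is "scene" or "top" or "wrist"; returns the picture (384x512x3 uint8, blue, green, red); there is no depth.
- robot.camera_model(name): a dict with "fovy" (degrees; the focal length in pixels is half the picture's height over the tangent of half this angle, whatever the lens; pixels are square), "cx", "cy" (the principal point, pixels), "xyz" and "rotation" of the camera in the world. Camera axes: x right, y down, z forward; pixel columns grow to the right and rows downward; lengths in m; the calibration is good to about 2 mm. The wrist camera is an equidistant fisheye: a pixel r from the principal point sees the ray r / f radians off the axis. A picture is of the moment at which its call begins: read the wrist's pose just before it. camera_model takes no time and is no camera call; for the wrist camera it gives the pose at the moment of the call.
- robot.hand_in(): hands the job in; it is judged then, once.
Trained networks look in the newest picture that a camera, given by its name, has taken for a name from the list of things; names that differ only in an ending like _2 or _b are one class to them, and where a whole thing is asked for, a point or a joint stands for the part that bears it (a point fixed in the world has none). Each returns a list of dicts, best first, with "p" (0 to 1); they miss things now and then, are a little off and sometimes report something else, mostly with a low value. They report only what shows in the picture. A call takes as long as a camera call. They do not tell look-alikes from the thing itself.
- robot.recognise(camera, name): "location" ([column, row] in pixels, amid what is visible of it).
- robot.regions_of(camera, name): "mask" (384x512 bool, what is visible of it) and "location" ([column, row] in pixels, amid what is visible of it).
The state is a dict: "t": time; "q": joint angles; "joint_vel": joint speeds; "joint_efforts": joint torques, N m; "tcp_pos": TCP position; "ee_rot": TCP orientation; "wrist_force": force on the tool from outside, world axes, zero at the start; "moment": the same for the moment, N m; "finger_gap": opening from 0.0 (shut) to 1.0 (fully open); "finger_force": force on a finger pad.
Only numpy, scipy, OpenCV 4.12 (cv2) and the standard library are available. Lean on these libraries where they do the work, as an engineer would, in place of code of your own. Each camera call takes 0.05 s, during which the arm holds its last target. There are 200 camera calls.

TASK

The sanding block is in the drawer of the little wooden chest, which cannot come out because the tape measure and the tin of screws stand in front of it. Clear both onto the green cutting mat, open the drawer, take the sanding block out and lay it flat on the middle of the pale board, lengthwise with the board; leave the roll of masking tape in the drawer. Then push the drawer fully shut and put the tape measure and the tin back, each seated in its own foam inlay; the tin is full of screws, so never tip it over.

Things in the scene. Friction and masses are not known exactly. Their poses are not given: they have to be found in the camera images.
- tape_measure: yellow and black tape measure standing on edge in a foam inlay before the drawer; 38 mm thick along its x (-20 to +18 mm), 74 mm long along its y (-35 to +39), 70 mm high, 0.28 kg. Origin: centre of its underside, z up. (Any other tape measure far back on the bench is not part of the job.)
- screw_tin: flat red tin of screws lying in the other foam inlay before the drawer, lid fixed shut; 66 mm along its x, 101 mm along its y, 29 mm high, 0.34 kg. Origin: centre of its underside, z up. (Any other red tin far back on the bench is not part of the job.)
- sanding_block: sanding block in the left or right cell of the drawer: plain reddish-brown wooden block, 60 mm along its x, 110 mm along its y, 30 mm high, 0.11 kg. At the start its 60 mm lie along the drawer's travel and only its front part shows, the rest is under the chest's top. It can be lifted out once the drawer is out 0.13 or more. Origin: centre of its underside, z up.
- masking_tape: cream roll of masking tape lying flat in the other cell of the drawer, 90 mm across, 24 mm high; stays in the drawer. Origin: centre of its underside.
- tape_inlay: fixed foam inlay, the tape measure's place: black frame 112 x 74 mm, 8 mm high; recess with yellow floor 94 mm along its x, 58 mm along its y, floor 4 mm above the bench. The tape measure stands in it with its length (its y) along the inlay's x, either way round. Origin: on the bench under the recess's middle; x is the drawer's line of travel. The drawer passes over the empty inlay.
- tin_inlay: fixed foam inlay, the tin's place: black frame 135 x 98 mm, 8 mm high; recess with blue floor 117 mm along its x, 82 mm along its y, floor 4 mm above the bench. The tin lies in it with its length (its y) along the inlay's x, either way round. Origin as for the other inlay. The inlays lie side by side, middles 176 mm apart, the handle between them; which is left varies.
- side_mat: fixed green cutting mat with a pale grid, 190 mm along its x, 140 mm along its y, 3 mm thick, to the left or right of the work; tape measure and tin fit on it one behind the other along its x. Origin: centre of its underside, on the bench.
- board: fixed pale wooden board on the other side of the work, 190 mm along its x, 120 mm along its y, 18 mm thick: the piece to be sanded next. Origin: centre of its underside, on the bench.
- drawer (a joint): how far the drawer is out, m: 0 shut, 0.155 fully out; ajar (about 0.06) at the start, and soon hits the things in the inlays if pulled. Slides with about 2 N, stays where left. Front 14 mm thick, from 14 to 61 mm above the bench; behind it two cells side by side, each 130 mm along the travel, 127 mm wide, floor 20 mm and rim 54 mm above the bench. Chest 312 wide, 172 deep, 76 mm high.
- drawer_handle (a point): middle of the drawer's handle, moving with it: level steel bar, 10 mm diameter, 64 mm long, axis 40 mm above the bench and 35 mm in front of the drawer's front. The point's x points into the chest along the travel (the drawer opens to -x), y along the bar, z up. Cell middles are 114 mm behind the bar, 67.5 mm to either side. The chest's front edge is 49 mm behind the bar when shut.
Not all that is in view belongs to the job. Of the things shaped like the screw_tin, the red one is meant.

How it is judged:
By the outcome, as a careful person would: the job done as asked, in the order asked, and still so for the second after the job is handed in, with the robot touching nothing.
It also fails if it takes over 144 s, if anything falls off the work surface, if the arm or the gripper's body presses on something with over 40 N, if the wrist force passes 120 N, or if a joint passes its speed limit or range.

## Working session

There is one attempt and no reset: what is moved stays moved. The work goes in short steps, Python scripts to look and compute and a tool call to move; the robot and the scene stay as the last step left them, time stands still between calls to the robot, and variables do not carry over. Pictures are saved under pics/ and viewed, at most 17 in all, crops included, and the job is handed in when it is done.

Besides the shell and the picture viewer there is one more tool, called after "Call:" in YAML: its name, and indented under it one key for each argument. jog_arm: Moves the arm, as the interface text tells. Its arguments: {"type":"object","properties":{"commands":{"type":"array","items":{"type":"array","items":{"type":"number"}}},"squeeze":{"type":"number"}},"required":["commands"]}

```bash
ls; mkdir -p pics; python3 - <<'E'
from plant import robot
import cv2,numpy as np
np.set_printoptions(precision=4,suppress=True)
s=robot.sense();print({k:s[k] for k in('t','tcp_pos','ee_rot','finger_gap','wrist_force')},robot.hold_point_z)
for c in('scene','top'):
    im=robot.read_camera(c);cv2.imwrite(f'pics/{c}0.png',im)
    m=robot.camera_model(c);print(c,m)
    for n in('tape_measure','screw_tin','sanding_block','masking_tape','tape_inlay','tin_inlay','side_mat','board','drawer_handle'):
        print(c,n,[(np.round(d['location']),round(d['p'],2)) for d in robot.recognise(c,n)][:4])
E
```

```text
pics
{'t': 0.0, 'tcp_pos': array([ 0.1798, -0.5984,  0.2307]), 'ee_rot': array([ 0.9894,  0.1454, -0.    , -0.0005]), 'finger_gap': 1.0007032512627527, 'wrist_force': array([-0.1945,  0.0275,  0.1686])} -0.0187
scene {'fovy': 55.152341428158664, 'cx': 257.0263594586646, 'cy': 188.3373774912602, 'xyz': array([0.1461, 0.798 , 0.7002]), 'rotation': array([-0.2459,  0.8608, -0.4305,  0.115 ])}
scene tape_measure [(array([263., 177.]), 0.63)]
scene screw_tin [(array([182., 313.]), 0.84), (array([280., 203.]), 0.71), (array([326., 151.]), 0.68)]
scene sanding_block [(array([268., 156.]), 0.67)]
scene masking_tape [(array([248., 178.]), 0.71), (array([313., 171.]), 0.66)]
scene tape_inlay [(array([312., 183.]), 0.5), (array([323., 148.]), 0.27)]
scene tin_inlay [(array([284., 216.]), 0.98)]
scene side_mat [(array([325., 150.]), 0.58)]
scene board [(array([216., 264.]), 0.69)]
scene drawer_handle [(array([264., 175.]), 0.84), (array([218., 266.]), 0.33)]
top {'fovy': 46.192668478436765, 'cx': 256.3827984409456, 'cy': 191.72730577427137, 'xyz': array([0.4372, 0.0591, 1.3377]), 'rotation': array([ 0.7134, -0.6976,  0.0449, -0.0477])}
top tape_measure [(array([326., 225.]), 0.65)]
top screw_tin [(array([114., 218.]), 0.87), (array([264., 224.]), 0.78)]
top sanding_block [(array([318., 181.]), 0.95)]
top masking_tape [(array([270., 181.]), 0.48)]
top tape_inlay [(array([328., 227.]), 0.56)]
top tin_inlay [(array([251., 228.]), 0.56)]
top side_mat [(array([394., 224.]), 0.92), (array([169., 212.]), 0.15)]
top board [(array([167., 211.]), 0.6)]
top drawer_handle [(array([291., 188.]), 0.77), (array([170., 214.]), 0.51), (array([394., 218.]), 0.45)]
```

```bash
python3 - <<'E'
import cv2
im=cv2.imread('pics/top0.png');c=im[110:300,80:470];cv2.imwrite('pics/top0c.png',cv2.resize(c,None,fx=2,fy=2,interpolation=cv2.INTER_CUBIC))
E
```

```text
(no output)
```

View pics/scene0.png

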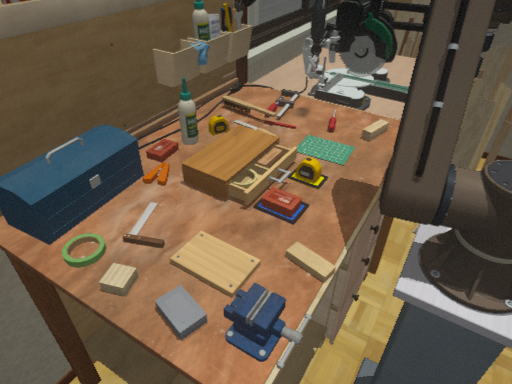

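View pics/top0c.png

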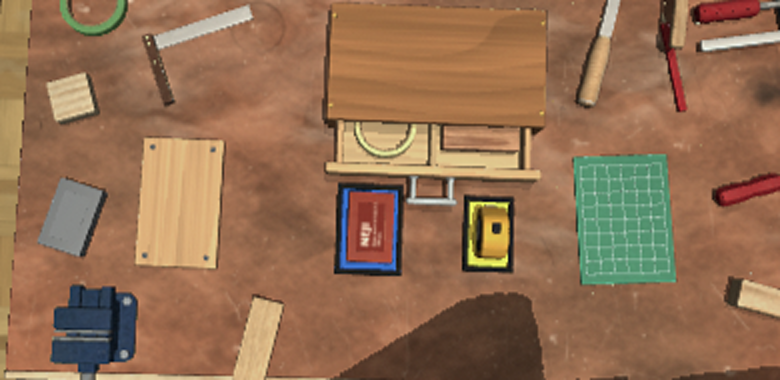

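The red tin in the blue-floored inlay is at top (265,223). Its look-alikes are the grey block at (114,218) and the red tin far back at scene (163,150). The tape measure in the yellow inlay is at top (325,225), and its look-alike is far back at scene (219,124). The sanding block is in the right cell (318,181) and the masking roll in the left (270,178). The mat is on the right (392,219) and the board on the left (168,211). Next I'll measure these.

```bash
cat > h.py <<'E'
from plant import robot
import cv2,numpy as np
from scipy.spatial.transform import Rotation as R
np.set_printoptions(precision=4,suppress=True)
def rot(m):
    r=np.array(m['rotation']);return (R.from_quat(r) if r.size==4 else R.from_matrix(r)).as_matrix()
def rays(m,pts,fish=False):
    pts=np.atleast_2d(np.array(pts,float));f=192/np.tan(np.radians(m['fovy']/2))
    d=(pts-[m['cx'],m['cy']])/f
    if fish:
        r=np.linalg.norm(d,axis=1,keepdims=True)+1e-12;v=np.hstack([d/r*np.sin(r),np.cos(r)])
    else: v=np.hstack([d,np.ones((len(d),1))])
    return v@rot(m).T
def bp(m,pts,z,fish=False):
    v=rays(m,pts,fish);o=np.array(m['xyz']);return (o+v*((z-o[2])/v[:,2])[:,None])[:,:2]
def proj(m,P,fish=False):
    c=(np.atleast_2d(P)-m['xyz'])@rot(m);f=192/np.tan(np.radians(m['fovy']/2))
    if fish:
        r=np.linalg.norm(c[:,:2],axis=1);th=np.arctan2(r,c[:,2]);d=c[:,:2]/(r+1e-12)[:,None]*th[:,None]
    else: d=c[:,:2]/c[:,2:]
    return d*f+[m['cx'],m['cy']]
def rect(m,mask,z,fish=False):
    c=max(cv2.findContours(mask.astype(np.uint8),cv2.RETR_EXTERNAL,cv2.CHAIN_APPROX_NONE)[0],key=cv2.contourArea)[:,0]
    w=bp(m,c,z,fish);(cx,cy),(a,b),an=cv2.minAreaRect((w*1000).astype(np.float32))
    if a<b:a,b,an=b,a,an+90
    return cx/1000,cy/1000,a,b,(an+90)%180-90   # centre, long, short (mm), angle of long axis
E
python3 - <<'E'
from h import *
im=robot.read_camera('top');m=robot.camera_model('top')
hsv=cv2.cvtColor(im,cv2.COLOR_BGR2HSV)
def box(x0,y0,x1,y1):
    b=np.zeros(im.shape[:2],bool);b[y0:y1,x0:x1]=1;return b
g=hsv[...,0].astype(int);S=hsv[...,1];V=hsv[...,2]
print('green',rect(m,(g>60)&(g<95)&(S>70)&box(350,170,430,270),.003))
print('blue',rect(m,(g>100)&(g<125)&(S>100)&box(235,190,290,260),.004))
print('red',rect(m,((g<5)|(g>172))&(S>150)&box(250,195,282,250),.033))
print('yellowfloor',rect(m,(g>26)&(g<34)&(S>120)&box(305,200,345,255),.004))
print('black tin',rect(m,(V<45)&box(235,190,290,260),.008))
print('black tape',rect(m,(V<45)&box(305,200,345,255),.008))
for n,z,loc in(('board',.018,(168,211)),('side_mat',.003,0),('tape_inlay',.008,0),('tin_inlay',.008,0),('screw_tin',.033,(264,224)),('tape_measure',.07,0),('sanding_block',.05,0),('masking_tape',.044,0)):
    for d in robot.regions_of('top',n)[:3]: print(n,round(d['p'],2),d['location'],rect(m,d['mask'],z))
# handle / chest front edge pixels
for n,px,z in(('handle bar',[(80+412/2,110+201/2),(80+452/2,110+202/2)],.040),('handle roots',[(80+412/2,110+178/2),(80+455/2,110+180/2)],.04),('chest front top',[(80+326/2,110+118/2),(80+546/2,110+128/2)],.076),('drawer front top',[(80+326/2,110+172/2),(80+540/2,110+180/2)],.061)):
    print(n,bp(m,px,z))
E
```

```text
green (0.5404404296875, -0.33520037841796874, 188.31910705566406, 140.04759216308594, 3.059872627258301)
blue (0.5160311889648438, 0.04191222763061524, 120.11771392822266, 84.39261627197266, -0.572174072265625)
red (0.5187095947265625, 0.041032905578613284, 90.63933563232422, 54.169742584228516, -1.5985565185546875)
yellowfloor (0.5127806396484375, -0.13427049255371093, 96.75875854492188, 59.49607467651367, -1.7464065551757812)
black tin (0.5159808349609375, 0.04211438751220703, 132.6349334716797, 96.9446029663086, -1.8654327392578125)
black tape (0.5122222900390625, -0.1334385986328125, 109.0172348022461, 72.66946411132812, -1.4605941772460938)
board 0.81 [169.0, 213.7] (0.5496702880859375, 0.31999649047851564, 189.64651489257812, 121.79957580566406, -1.20587158203125)
side_mat 0.73 [393.4, 222.8] (0.540580322265625, -0.3362991943359375, 193.73294067382812, 144.67127990722656, 3.1035869121551514)
tape_inlay 0.98 [317.7, 229.1] (0.5137285766601563, -0.13361943054199218, 112.43955993652344, 71.97146606445312, -2.221405029296875)
tin_inlay 0.85 [255.7, 223.9] (0.515583251953125, 0.0424
[... 249 characters left out ...]
67188, 0.03920525741577149, 95.56466674804688, 63.83631134033203, 1.2889751195907593)
tape_measure 0.9 [325.7, 224.5] (0.5141499633789063, -0.13324151611328125, 73.33732604980469, 47.84098815917969, 0.26897189021110535)
sanding_block 0.71 [318.6, 180.4] (0.6471491088867187, -0.11720903015136719, 110.07864379882812, 38.12712860107422, -89.44870978593826)
masking_tape 0.47 [273.2, 185.8] (0.6436370239257813, 0.019238271713256837, 82.09210205078125, 48.81800842285156, 89.1148910522461)
handle bar [[ 0.5553 -0.0207]
 [ 0.5551 -0.0785]]
handle roots [[ 0.5887 -0.0202]
 [ 0.5872 -0.0825]]
chest front top [[ 0.6677  0.1055]
 [ 0.6602 -0.2072]]
drawer front top [[ 0.5922  0.104 ]
 [ 0.5875 -0.2014]]
```

```bash
cat >> h.py <<'E'
def plan(*targets):
    """targets (x,y,z,psi deg); psi=world angle of tool x, tool down. Prints turn (rad about tool z) then shift in turned tool axes."""
    s=robot.sense();p=np.array(s['tcp_pos']);A=R.from_quat(s['ee_rot']).as_matrix()
    psi=np.degrees(np.arctan2(A[1,0],A[0,0]));print('t',round(s['t'],2),'tcp',p,'psi',round(psi,2),'tilt',A[:2,2],'gap',s['finger_gap'],'F',s['wrist_force'],'q6',s['q'][5])
    for x,y,z,ps in targets:
        d=np.array([x,y,z])-p;c,sn=np.cos(np.radians(ps)),np.sin(np.radians(ps))
        sh=np.array([c*d[0]+sn*d[1],sn*d[0]-c*d[1],-d[2]])
        print(' turn z',round(np.radians(-(ps-psi)),4),'shift',sh,'rows',np.abs(sh).max()/.0625);p=np.array([x,y,z]);psi=ps
E
python3 -c "
from h import *
plan((.514,-.133,.2,-1.2),(.514,-.133,.03,-1.2))"
```

```text
t 1.45 tcp [ 0.1798 -0.5986  0.2313] psi 16.72 tilt [ 0.     -0.0001] gap 1.003406806102033 F [-0.2947  0.5322  0.2861] q6 -0.10562422243055421
 turn z 0.3128 shift [ 0.3243 -0.4725  0.0313] rows 7.559810654920903
 turn z -0.0 shift [ 0.   -0.    0.17] rows 2.72
```

Call:
jog_arm:
  commands:
    - [0,0,0.156,0,0,0,0.085]
    - [0,0,0.156,0,0,0,0.085]
    - [0,0,0,0.032,-0.047,0.003,0.085]
    - [0,0,0,0.032,-0.047,0.003,0.085]
    - [0,0,0,0.032,-0.047,0.003,0.085]
    - [0,0,0,0.032,-0.047,0.003,0.085]
    - [0,0,0,0.032,-0.047,0.003,0.085]
    - [0,0,0,0.032,-0.047,0.003,0.085]
  squeeze: 60

```text
t: 2.45
tcp_pos: [0.3784, -0.319, 0.2134]
ee_rot: [1.0, -0.01, 0.0, 0.0]
wrist_force: [1.3, -0.8, -0.2]
finger_gap: 0.993
finger_force: 0.0
```

Call:
jog_arm:
  commands:
    - [0,0,0,0.032,-0.047,0.003,0.085]
    - [0,0,0,0.032,-0.047,0.003,0.085]
    - [0,0,0,0.032,-0.047,0.003,0.085]
    - [0,0,0,0.032,-0.047,0.003,0.085]
    - [0,0,0,0,0,0,0.085]
    - [0,0,0,0,0,0,0.085]

```text
t: 3.2
tcp_pos: [0.5091, -0.1352, 0.2013]
ee_rot: [1.0, -0.01, -0.0, 0.0]
wrist_force: [-0.4, -0.2, 0.1]
finger_gap: 0.992
finger_force: 0.0
```

```bash
python3 - <<'E'
from h import *
plan((.514,-.133,.2,-1.2),(.514,-.133,.03,-1.2))
m=robot.camera_model('wrist');im=robot.read_camera('wrist');cv2.imwrite('pics/w1.png',im);print(m)
for n,z in(('tape_measure',.074),('tape_inlay',.008),('drawer_handle',.04),('screw_tin',.033),('tin_inlay',.008)):
    for d in robot.regions_of('wrist',n)[:2]: print(n,round(d['p'],2),d['location'],rect(m,d['mask'],z,True),bp(m,d['location'],z,True))
E
```

```text
t 3.2 tcp [ 0.5091 -0.1352  0.2013] psi -1.11 tilt [-0.0002 -0.0002] gap 0.9922671355701507 F [-0.4344 -0.2038  0.1115] q6 1.2055210835240115
 turn z 0.0015 shift [ 0.0049 -0.0023  0.0013] rows 0.07787798537754938
 turn z -0.0 shift [ 0.   -0.    0.17] rows 2.72
{'fovy': 65.70646984690485, 'cx': 256.6925882917443, 'cy': 195.92627441976907, 'xyz': array([ 0.5935, -0.1372,  0.3438]), 'rotation': array([-0.6903,  0.7047,  0.1172, -0.1149])}
tape_measure 0.91 [256.0, 170.1] (0.52607080078125, -0.13455007934570312, 73.01502990722656, 36.92487335205078, -0.2079620361328125) [[ 0.5267 -0.1352]]
tape_inlay 0.87 [239.3, 154.2] (0.514544189453125, -0.1331125793457031, 110.80347442626953, 74.02609252929688, -1.3041534423828125) [[ 0.5296 -0.116 ]]
drawer_handle 0.88 [166.7, 84.5] (0.6120531005859375, -0.04026057434082031, 327.7697448730469, 120.4091796875, 89.04085540771484) [[ 0.6126 -0.045 ]]
screw_tin 0.92 [113.3, 165.9] (0.5196698608398438, 0.03508946228027344, 103.21881103515625, 77.81792449951172, -1.1419143676757812) [[0.5274 0.0305]]
tin_inlay 0.74 [405.8, 140.8] (0.541400634765625, -0.33083065795898436, 187.0371856689453, 138.5279541015625, 3.1352829933166504) [[ 0.5468 -0.3206]]
tin_inlay 0.58 [140.7, 156.7] (0.5003184204101563, 0.040913013458251955, 102.14142608642578, 100.6827163696289, -0.6529006958007812) [[0.5316 0.0042]]
```

View pics/w1.png

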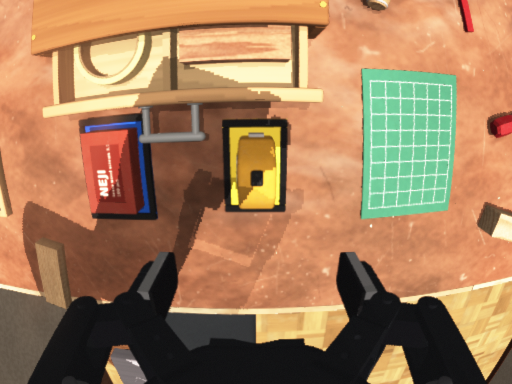

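The wrist view shows the tape measure at (256,170) in its yellow inlay, the red tin at (113,170) and the mat at (408,145). These match the top view, so I'll grasp the tape measure.

Call:
jog_arm:
  commands:
    - [0,0,0,0.005,-0.001,0.05,0.085]
    - [0,0,0,0,0,0.05,0.085]
    - [0,0,0,0,0,0.05,0.085]
    - [0,0,0,0,0,0.026,0.085]
    - [0,0,0,0,0,0,0.03]
    - [0,0,0,0,0,0,0.03]
    - [0,0,0,0,0,0,0.03]
    - [0,0,0,0,0,0,0.03]
  squeeze: 50

```text
t: 4.5
tcp_pos: [0.5149, -0.1346, 0.0268]
ee_rot: [1.0, -0.01, 0.001, 0.001]
wrist_force: [-1.4, 0.1, 8.3]
finger_gap: 0.439
finger_force: 50.7
```

```bash
python3 - <<'E'
from h import *
a=np.radians(3.06)
mx=lambda x,y:(.5405+np.cos(a)*x-np.sin(a)*y,-.3355+np.sin(a)*x+np.cos(a)*y)
x,y=mx(.053,-.005)
plan((.515,-.134,.16,-1.1),(x,y,.16,3),(x,y,.026,3))
E
```

```text
t 4.5 tcp [ 0.5149 -0.1346  0.0268] psi -1.16 tilt [ 0.0025 -0.0011] gap 0.438600376819371 F [-1.4482  0.1009  8.3018] q6 1.2114734817819934
 turn z -0.001 shift [ 0.0001 -0.0006 -0.1332] rows 2.1304386278549874
 turn z -0.0716 shift [ 0.0679  0.2075 -0.    ] rows 3.3200466229698518
 turn z 0.0 shift [0.    0.    0.134] rows 2.144
```

Call:
jog_arm:
  commands:
    - [0,0,0,0,0,-0.03,0.03]
    - [0,0,0,0,0,-0.05,0.03]
    - [0,0,0,0,0,-0.03,0.03]
    - [0,0,-0.072,0,0,0,0.03]
    - [0,0,0,0.017,0.052,0,0.03]
    - [0,0,0,0.017,0.052,0,0.03]
    - [0,0,0,0.017,0.052,0,0.03]
    - [0,0,0,0.017,0.052,0,0.03]

```text
t: 5.5
tcp_pos: [0.5933, -0.34, 0.1361]
ee_rot: [1.0, 0.026, 0.0, 0.0]
wrist_force: [0.9, -0.1, -2.8]
finger_gap: 0.435
finger_force: 51.4
```

Call:
jog_arm:
  commands:
    - [0,0,0,0,0,0,0.03]
    - [0,0,0,0,0,0,0.03]

```text
t: 5.75
tcp_pos: [0.5924, -0.338, 0.1354]
ee_rot: [1.0, 0.026, -0.0, -0.0]
wrist_force: [-0.7, -1.3, -2.0]
finger_gap: 0.437
finger_force: 51.8
```

```bash
python3 - <<'E'
from h import *
a=np.radians(3.06)
mx=lambda x,y:(.5405+np.cos(a)*x-np.sin(a)*y,-.3355+np.sin(a)*x+np.cos(a)*y)
x,y=mx(.053,-.005)
plan((x,y,.0265,3),)
E
```

```text
t 5.75 tcp [ 0.5924 -0.338   0.1354] psi 2.95 tilt [-0.0006  0.0005] gap 0.43668644170534576 F [-0.6556 -1.2936 -1.9819] q6 0.9039355373214971
 turn z -0.0008 shift [ 0.0013 -0.0003  0.1089] rows 1.7416063233904442
```

Call:
jog_arm:
  commands:
    - [0,0,0,0.001,0,0.05,0.03]
    - [0,0,0,0,0,0.04,0.03]
    - [0,0,0,0,0,0.012,0.03]
    - [0,0,0,0,0,0.007,0.03]
    - [0,0,0,0,0,0,0.03]
    - [0,0,0,0,0,0,0.06]
    - [0,0,0,0,0,0,0.06]
    - [0,0,0,0,0,0,0.06]

```text
t: 6.75
tcp_pos: [0.5942, -0.3386, 0.0269]
ee_rot: [1.0, 0.026, 0.0, 0.0]
wrist_force: [-0.1, 1.1, -0.2]
finger_gap: 0.699
finger_force: 0.0
```

Call:
jog_arm:
  commands:
    - [0,0,0,0,0,-0.05,0.085]
    - [0,0,0,0,0,-0.06,0.085]
    - [0,0,0,0,0,-0.03,0.085]

```text
t: 7.12
tcp_pos: [0.5946, -0.3388, 0.17]
ee_rot: [1.0, 0.026, 0.002, 0.001]
wrist_force: [-0.2, -0.7, -0.4]
finger_gap: 0.998
finger_force: 0.0
```

```bash
python3 - <<'E'
from h import *
plan((.519,.040,.16,-1.2),(.519,.04,.008,-1.2))
E
```

```text
t 7.12 tcp [ 0.5946 -0.3388  0.17  ] psi 2.97 tilt [ 0.0034 -0.0025] gap 0.9976570127994533 F [-0.1964 -0.7071 -0.3796] q6 0.9046190539394315
 turn z 0.0728 shift [-0.0835 -0.3772  0.01  ] rows 6.034911183823005
 turn z -0.0 shift [ 0.    -0.     0.152] rows 2.432
```

Call:
jog_arm:
  commands:
    - [0,0,0.073,0,0,0,0.085]
    - [0,0,0,-0.012,-0.054,0.002,0.085]
    - [0,0,0,-0.012,-0.054,0.002,0.085]
    - [0,0,0,-0.012,-0.054,0.002,0.085]
    - [0,0,0,-0.012,-0.054,0.002,0.085]
    - [0,0,0,-0.012,-0.054,0,0.085]
    - [0,0,0,-0.012,-0.054,0,0.085]
    - [0,0,0,-0.012,-0.054,0,0.085]

```text
t: 8.12
tcp_pos: [0.5176, 0.0429, 0.1586]
ee_rot: [1.0, -0.011, 0.0, 0.0]
wrist_force: [1.1, -0.1, 0.1]
finger_gap: 0.994
finger_force: 0.0
```

Call:
jog_arm:
  commands:
    - [0,0,0,0,0,0,0.085]
    - [0,0,0,0,0,0,0.085]

```text
t: 8.38
tcp_pos: [0.5182, 0.0412, 0.1586]
ee_rot: [1.0, -0.01, 0.0, 0.0]
wrist_force: [0.6, -1.1, 0.5]
finger_gap: 0.993
finger_force: 0.0
```

```bash
python3 - <<'E'
from h import *
plan((.519,.04,.008,-1.2))
m=robot.camera_model('wrist');im=robot.read_camera('wrist');cv2.imwrite('pics/w2.png',im)
for n,z in(('screw_tin',.033),('tin_inlay',.008),('tape_inlay',.008)):
    for d in robot.regions_of('wrist',n)[:2]: print(n,round(d['p'],2),d['location'],rect(m,d['mask'],z,True))
E
```

```text
t 8.38 tcp [0.5182 0.0412 0.1586] psi -1.18 tilt [ 0.0007 -0.0002] gap 0.992842945436808 F [ 0.6364 -1.092   0.4714] q6 1.543816864374604
 turn z 0.0004 shift [0.0008 0.0012 0.1506] rows 2.4089427891648847
screw_tin 0.92 [256.6, 179.4] (0.52067919921875, 0.04091519927978516, 104.31017303466797, 67.19515991210938, -1.5645980834960938)
tin_inlay 0.72 [251.3, 131.0] (0.5177376708984375, 0.04225222015380859, 134.9604034423828, 98.39091491699219, -0.7368545532226562)
tin_inlay 0.17 [37.2, 162.7] (0.5488643798828124, 0.3262058410644531, 194.08494567871094, 137.8121795654297, -1.4690628051757812)
tape_inlay 0.56 [408.9, 182.2] (0.5148303833007812, -0.13097286987304688, 112.45337677001953, 77.40178680419922, -1.0213775634765625)
```

View pics/w2.png

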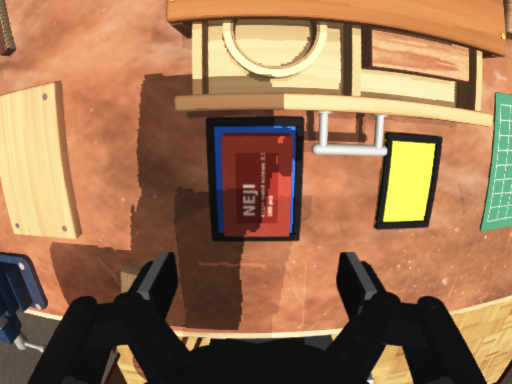

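Tin at (256,180) with the empty yellow inlay at (408,182); the positions agree. Descending on the tin.

Call:
jog_arm:
  commands:
    - [0,0,0,0.002,0,0.05,0.085]
    - [0,0,0,0,0,0.05,0.085]
    - [0,0,0,0,0,0.04,0.085]
    - [0,0,0,0,0,0.013,0.085]
    - [0,0,0,0,0,0,0.06]
    - [0,0,0,0,0,0,0.06]
    - [0,0,0,0,0,0,0.06]
    - [0,0,0,0,0,0,0.06]
  squeeze: 60

```text
t: 9.57
tcp_pos: [0.5204, 0.0412, 0.0062]
ee_rot: [1.0, -0.011, 0.001, 0.0]
wrist_force: [-1.0, -0.5, 5.2]
finger_gap: 0.758
finger_force: 68.3
```

```bash
python3 - <<'E'
from h import *
a=np.radians(3.06)
mx=lambda x,y:(.5405+np.cos(a)*x-np.sin(a)*y,-.3355+np.sin(a)*x+np.cos(a)*y)
x,y=mx(-.043,.003)
plan((.52,.041,.12,-1.2),(x,y,.12,3),(x,y,.0055,3))
E
```

```text
t 9.57 tcp [0.5204 0.0412 0.0062] psi -1.21 tilt [ 0.0016 -0.0002] gap 0.7584496511651546 F [-0.9636 -0.4705  5.1646] q6 1.544644490295672
 turn z -0.0001 shift [-0.0004  0.0002 -0.1138] rows 1.8214259239939943
 turn z -0.0733 shift [-0.0422  0.3741 -0.    ] rows 5.9856310091117235
 turn z 0.0 shift [0.     0.     0.1145] rows 1.8319999999999999
```

Call:
jog_arm:
  commands:
    - [0,0,0,0,0,-0.015,0.06]
    - [0,0,0,0,0,-0.03,0.06]
    - [0,0,0,0,0,-0.04,0.06]
    - [0,0,0,0,0,-0.03,0.06]
    - [0,0,-0.073,0,0,0,0.06]
    - [0,0,0,-0.004,0.03,0,0.06]
    - [0,0,0,-0.005,0.045,0,0.06]
    - [0,0,0,-0.005,0.045,0,0.06]

```text
t: 10.58
tcp_pos: [0.512, -0.0803, 0.1213]
ee_rot: [1.0, 0.026, 0.0, 0.0]
wrist_force: [0.2, 0.3, -2.6]
finger_gap: 0.76
finger_force: 67.4
```

Call:
jog_arm:
  commands:
    - [0,0,0,-0.005,0.045,0,0.06]
    - [0,0,0,-0.005,0.045,0,0.06]
    - [0,0,0,-0.005,0.045,0,0.06]
    - [0,0,0,-0.005,0.045,0,0.06]
    - [0,0,0,-0.005,0.045,0,0.06]
    - [0,0,0,-0.003,0.029,0,0.06]
    - [0,0,0,0,0,0,0.06]
    - [0,0,0,0,0,0,0.06]

```text
t: 11.58
tcp_pos: [0.4972, -0.3337, 0.1207]
ee_rot: [1.0, 0.026, -0.0, -0.0]
wrist_force: [-0.7, 0.2, -3.5]
finger_gap: 0.758
finger_force: 67.5
```

```bash
python3 - <<'E'
from h import *
a=np.radians(3.06)
mx=lambda x,y:(.5405+np.cos(a)*x-np.sin(a)*y,-.3355+np.sin(a)*x+np.cos(a)*y)
x,y=mx(-.043,.003)
plan((x,y,.0058,3))
m=robot.camera_model('wrist');im=robot.read_camera('wrist');cv2.imwrite('pics/w3.png',im)
for n,z in(('tape_measure',.073),):
    for d in robot.regions_of('wrist',n)[:2]: print(n,round(d['p'],2),d['location'],rect(m,d['mask'],z,True))
E
```

```text
t 11.57 tcp [ 0.4972 -0.3337  0.1207] psi 2.97 tilt [-0.0002  0.0003] gap 0.7577236053345079 F [-0.7326  0.1904 -3.4939] q6 0.8174785675376416
 turn z -0.0006 shift [0.0002 0.0011 0.1149] rows 1.8390801508444072
tape_measure 0.55 [271.2, 81.5] (0.5918538208007813, -0.3384517517089844, 62.281166076660156, 37.61545181274414, 3.4361963272094727)
```

View pics/w3.png

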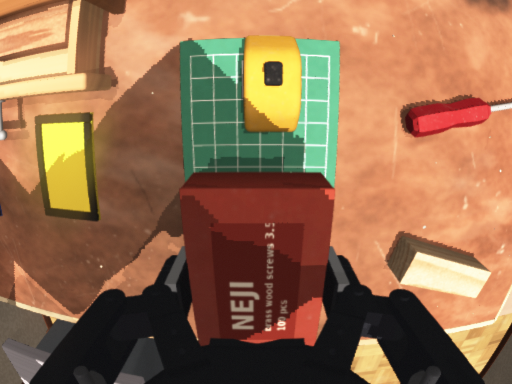

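The tin is held level and the tape measure stands at (272,82) on the mat's far end, with a clear gap between them. Lowering the tin.

Call:
jog_arm:
  commands:
    - [0,0,0,0,0.001,0.045,0.06]
    - [0,0,0,0,0,0.04,0.06]
    - [0,0,0,0,0,0.02,0.06]
    - [0,0,0,0,0,0.006,0.06]
    - [0,0,0,0,0,0.003,0.06]
    - [0,0,0,0,0,0,0.06]
    - [0,0,0,0,0,0,0.085]
    - [0,0,0,0,0,0,0.085]

```text
t: 12.68
tcp_pos: [0.4977, -0.3357, 0.007]
ee_rot: [1.0, 0.026, 0.0, 0.0]
wrist_force: [0.4, -0.1, -0.2]
finger_gap: 0.994
finger_force: 0.0
```

Call:
jog_arm:
  commands:
    - [0,0,0,0,0,0,0.085]
    - [0,0,0,0,0,-0.03,0.085]
    - [0,0,0,0,0,-0.06,0.085]
    - [0,0,0,0,0,-0.06,0.085]

```text
t: 13.18
tcp_pos: [0.4972, -0.3353, 0.1579]
ee_rot: [1.0, 0.026, -0.0, -0.0]
wrist_force: [0.6, -0.5, -0.6]
finger_gap: 0.996
finger_force: 0.0
```

```bash
python3 - <<'E'
from h import *
plan((.45,-.10,.156,3),(.50,-.05,.156,88.8),(.555,-.0495,.10,88.8),(.555,-.0495,.031,88.8))
E
```

```text
t 13.18 tcp [ 0.4972 -0.3353  0.1579] psi 2.96 tilt [-0.0005  0.0004] gap 0.9963642463496297 F [ 0.6385 -0.5203 -0.6022] q6 0.8157736929450601
 turn z -0.0007 shift [-0.0348 -0.2374  0.0019] rows 3.798966804873725
 turn z -1.4975 shift [ 0.051   0.0489 -0.    ] rows 0.8165784826865621
 turn z -0.0 shift [0.0017 0.055  0.056 ] rows 0.8959999999999999
 turn z -0.0 shift [0.    0.    0.069] rows 1.104
```

Call:
jog_arm:
  commands:
    - [0,0,-0.1664,0,0,0,0.06]
    - [0,0,-0.1664,0,0,0,0.05]
    - [0,0,-0.1664,0,0,0,0.04]
    - [0,0,-0.1664,0,0,0,0.03]
    - [0,0,-0.1664,0,0,0,0.03]
    - [0,0,-0.1664,0,0,0,0.03]
    - [0,0,-0.1664,0,0,0,0.03]
    - [0,0,-0.1664,0,0,0,0.03]

```text
t: 14.18
tcp_pos: [0.4974, -0.3354, 0.1564]
ee_rot: [0.769, 0.64, -0.0, 0.0]
wrist_force: [-0.9, 0.5, -0.3]
finger_gap: 0.354
finger_force: 0.0
```

Call:
jog_arm:
  commands:
    - [0,0,-0.1664,0,0,0,0.03]
    - [0,0,0,0.057,0.003,0,0.03]
    - [0,0,0,0.057,0.003,0,0.03]
    - [0,0,0,0.057,0.003,0,0.03]
    - [0,0,0,0.057,0.003,0,0.03]
    - [0,0,0,0.057,0.003,0,0.03]
    - [0,0,0,0,0,0,0.03]
    - [0,0,0,0,0,0,0.03]

```text
t: 15.18
tcp_pos: [0.5187, -0.0509, 0.1564]
ee_rot: [0.714, 0.7, 0.0, 0.0]
wrist_force: [-0.1, 0.3, -0.9]
finger_gap: 0.35
finger_force: 0.0
```

```bash
python3 - <<'E'
from h import *
plan((.555,-.0495,.10,88.8),(.555,-.0495,.031,88.8))
m=robot.camera_model('wrist');im=robot.read_camera('wrist');cv2.imwrite('pics/w4.png',im);print(m['xyz'],m['rotation'])
print(proj(m,[[.555,-.0205,.04],[.555,-.0785,.04],[.555,-.0495,.04]],True))
E
```

```text
t 15.18 tcp [ 0.5187 -0.0509  0.1564] psi 88.82 tilt [ 0.0004 -0.0003] gap 0.3502035022293077 F [-0.1074  0.3236 -0.9395] q6 -0.20374919145264397
 turn z 0.0003 shift [0.0022 0.0363 0.0564] rows 0.9030119983886049
 turn z -0.0 shift [0.    0.    0.069] rows 1.104
[0.5213 0.0322 0.299 ] [ 0.9863 -0.0109 -0.0014  0.1643]
[[295.6273 156.7977]
 [294.5187 216.95  ]
 [295.1859 187.821 ]]
```

View pics/w4.png

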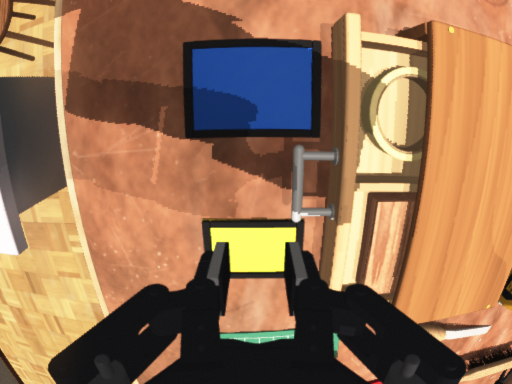

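The handle bar is at column ~298, rows 150–215, so x≈0.556, which agrees with the top view. The inlays are empty. Grasping the handle.

Call:
jog_arm:
  commands:
    - [0,0,0,0.001,0.037,0.03,0.03]
    - [0,0,0,0,0,0.045,0.03]
    - [0,0,0,0,0,0.035,0.03]
    - [0,0,0,0,0,0.017,0.03]
    - [0,0,0,0,0,0,0.03]
    - [0,0,0,0,0,0,0.005]
    - [0,0,0,0,0,0,0.005]
    - [0,0,0,0,0,0,0.005]
  squeeze: 40

```text
t: 16.23
tcp_pos: [0.5562, -0.051, 0.0306]
ee_rot: [0.715, 0.7, 0.001, 0.001]
wrist_force: [-1.3, -3.3, 7.7]
finger_gap: 0.098
finger_force: 39.6
```

Call:
jog_arm:
  commands:
    - [0,0,0,0,-0.008,0,0.005]
    - [0,0,0,0,-0.015,0,0.005]
    - [0,0,0,0,-0.018,0,0.005]
    - [0,0,0,0,-0.018,0,0.005]
    - [0,0,0,0,-0.018,0,0.005]
    - [0,0,0,0,-0.012,0,0.005]
    - [0,0,0,0,-0.004,0,0.005]
    - [0,0,0,0,0,0,0.005]

```text
t: 17.23
tcp_pos: [0.4632, -0.0494, 0.0305]
ee_rot: [0.715, 0.7, 0.001, 0.002]
wrist_force: [-2.5, -10.6, 12.3]
finger_gap: 0.096
finger_force: 40.4
```

Call:
jog_arm:
  commands:
    - [0,0,0,0,0,0,0.03]
    - [0,0,0,0,0,0,0.03]
    - [0,0,0,0,0,-0.04,0.03]
    - [0,0,0,0,0,-0.05,0.03]
    - [0,0,0,0,0,-0.05,0.07]
    - [0,0,0,0,0,0,0.07]

```text
t: 17.98
tcp_pos: [0.4636, -0.0486, 0.1723]
ee_rot: [0.714, 0.7, 0.002, 0.003]
wrist_force: [0.2, 0.6, -0.3]
finger_gap: 0.77
finger_force: 0.0
```

```bash
python3 - <<'E'
from h import *
plan((.555,-.117,.17,88.8))
m=robot.camera_model('wrist');im=robot.read_camera('wrist');cv2.imwrite('pics/w5.png',im)
for n,z in(('sanding_block',.05),('masking_tape',.044)):
    for d in robot.regions_of('wrist',n)[:2]: print(n,round(d['p'],2),d['location'],rect(m,d['mask'],z,True))
mt=robot.camera_model('top');im=robot.read_camera('top');cv2.imwrite('pics/t5.png',im)
for n,z in(('sanding_block',.05),('masking_tape',.044)):
    for d in robot.regions_of('top',n)[:2]: print(n,round(d['p'],2),d['location'],rect(mt,d['mask'],z))
E
```

```text
t 17.98 tcp [ 0.4636 -0.0486  0.1723] psi 88.8 tilt [ 0.0059 -0.0014] gap 0.7700041932915462 F [ 0.2112  0.5924 -0.3389] q6 -0.22536057270270482
 turn z -0.0001 shift [-0.0665  0.0928  0.0023] rows 1.4845230526901023
sanding_block 0.67 [359.1, 226.9] (0.5666239013671875, -0.11059322357177734, 118.02558135986328, 67.75980377197266, 89.12963104248047)
masking_tape 0.79 [391.8, 108.8] (0.57124853515625, 0.024722873687744142, 92.67778015136719, 89.55564880371094, -26.266036987304688)
sanding_block 0.98 [317.3, 203.5] (0.5694810180664063, -0.11442913818359375, 110.30340576171875, 61.95037841796875, 88.96477508544922)
masking_tape 0.58 [266.7, 192.1] (0.572952392578125, 0.023099443435668946, 87.07120513916016, 86.7475357055664, 1.2732013463974)
masking_tape 0.36 [168.3, 212.8] (0.5460848999023438, 0.31558316040039064, 189.24200439453125, 121.4527359008789, -1.6909866333007812)
```

View pics/w5.png

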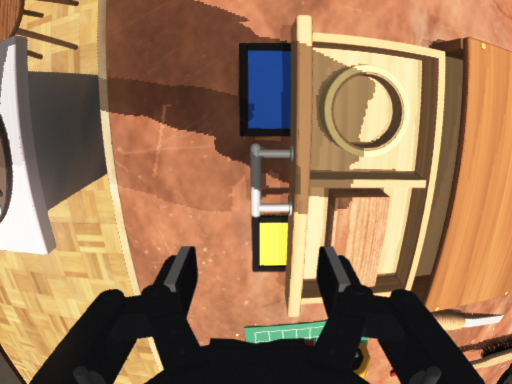

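The drawer is out and the whole block shows at (359,240) in the right cell, with the roll in the left cell. Going to the block.

Call:
jog_arm:
  commands:
    - [0,0,0,-0.032,0.053,0,0.074]
    - [0,0,0,-0.032,0.054,0,0.074]
    - [0,0,0,0,0,0.04,0.074]
    - [0,0,0,0,0,0.04,0.074]
    - [0,0,0,0,0,0,0.074]
    - [0,0,0,0,0,0,0.074]

```text
t: 19.02
tcp_pos: [0.5683, -0.1148, 0.09]
ee_rot: [0.715, 0.7, 0.0, 0.0]
wrist_force: [-0.1, -0.5, 0.2]
finger_gap: 0.867
finger_force: 0.0
```

```bash
python3 - <<'E'
from h import *
plan((.569,-.1145,.024,88.9))
m=robot.camera_model('wrist');im=robot.read_camera('wrist')
for d in robot.regions_of('wrist','sanding_block')[:2]: print(round(d['p'],2),d['location'],rect(m,d['mask'],.05,True))
E
```

```text
t 19.02 tcp [ 0.5683 -0.1148  0.09  ] psi 88.78 tilt [ 0.0003 -0.0002] gap 0.8672534408786158 F [-0.1176 -0.5309  0.2341] q6 -0.2917983135290511
 turn z -0.0021 shift [0.0003 0.0007 0.066 ] rows 1.0559070546232365
0.87 [259.2, 208.7] (0.5703145141601562, -0.11254322814941406, 113.86912536621094, 60.362308502197266, 89.50052642822266)
```

Call:
jog_arm:
  commands:
    - [0,0,0,0,0.001,0.03,0.074]
    - [0,0,0,0,0,0.025,0.074]
    - [0,0,0,0,0,0.011,0.074]
    - [0,0,0,0,0,0,0.074]
    - [0,0,0,0,0,0,0.05]
    - [0,0,0,0,0,0,0.05]
    - [0,0,0,0,0,0,0.05]
    - [0,0,0,0,0,0,0.05]
  squeeze: 50

```text
t: 20.12
tcp_pos: [0.5697, -0.115, 0.0247]
ee_rot: [0.715, 0.7, 0.001, 0.001]
wrist_force: [0.2, 0.2, 6.5]
finger_gap: 0.69
finger_force: 54.5
```

Call:
jog_arm:
  commands:
    - [0,0,0,0,0,-0.015,0.05]
    - [0,0,0,0,0,-0.035,0.05]
    - [0,0,0,0,0,-0.045,0.05]
    - [0,0,0,0,0,-0.045,0.05]
    - [0,0,0,0.04,0,0,0.05]
    - [0,0,0,0.05,0,0,0.05]
    - [0,0,0,0.05,0,0,0.05]
    - [0,0,0,0.05,0,0,0.05]

```text
t: 21.12
tcp_pos: [0.5728, 0.0767, 0.1646]
ee_rot: [0.715, 0.699, 0.0, 0.0]
wrist_force: [0.5, 0.8, -0.3]
finger_gap: 0.693
finger_force: 54.3
```

Call:
jog_arm:
  commands:
    - [0,0,0,0.05,0,0,0.05]
    - [0,0,0,0,0,0,0.05]
    - [0,0,0,0,0,0,0.05]

```text
t: 21.5
tcp_pos: [0.5739, 0.125, 0.164]
ee_rot: [0.714, 0.7, 0.0, 0.0]
wrist_force: [0.2, -0.1, -0.5]
finger_gap: 0.689
finger_force: 54.3
```

```bash
python3 - <<'E'
from h import *
plan((.5497,.32,.1,178.8),(.5497,.32,.024,178.8))
m=robot.camera_model('wrist');im=robot.read_camera('wrist');cv2.imwrite('pics/w6.png',im)
for n,z in(('board',.018),('sanding_block',.16)):
  for d in robot.regions_of('wrist',n)[:2]: print(round(d['p'],2),d['location'],rect(m,d['mask'],z,True))
E
```

```text
t 21.5 tcp [0.5739 0.125  0.164 ] psi 88.81 tilt [ 0.0004 -0.0002] gap 0.6885238007063688 F [ 0.1997 -0.1271 -0.5015] q6 0.12321316841353319
 turn z -1.5707 shift [0.0283 0.1944 0.064 ] rows 3.110629479161082
 turn z -0.0 shift [0.    0.    0.076] rows 1.2160000000000002
0.6 [225.3, 25.5] (0.549199462890625, 0.2863614501953125, 189.26170349121094, 57.93336868286133, -3.428314208984375)
0.88 [257.0, 239.7] (0.5746898193359375, 0.11322824096679687, 135.13662719726562, 75.7091064453125, 88.9409408569336)
```

View pics/w6.png

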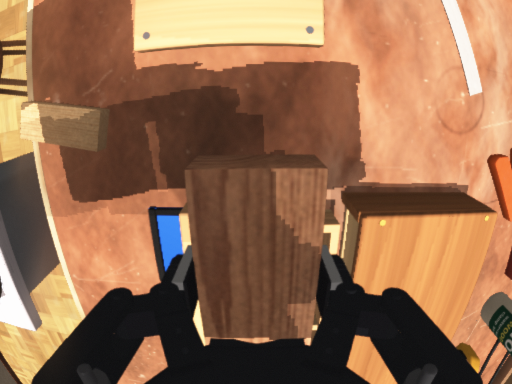

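The block is held squarely and the board's near edge shows at row ~47. Carrying the block there and turning it.

Call:
jog_arm:
  commands:
    - [0,0,-0.1745,0,0,0,0.05]
    - [0,0,-0.1745,0,0,0,0.05]
    - [0,0,-0.1745,0,0,0,0.05]
    - [0,0,-0.1745,0,0,0,0.05]
    - [0,0,-0.1745,0,0,0,0.05]
    - [0,0,-0.1745,0,0,0,0.05]
    - [0,0,-0.1745,0,0,0,0.05]
    - [0,0,-0.1745,0,0,0,0.05]

```text
t: 22.65
tcp_pos: [0.5742, 0.1241, 0.1634]
ee_rot: [0.096, 0.995, -0.0, -0.0]
wrist_force: [-0.2, -0.3, -0.2]
finger_gap: 0.693
finger_force: 54.1
```

Call:
jog_arm:
  commands:
    - [0,0,-0.1745,0,0,0,0.05]
    - [0,0,0,0.007,0.048,0.01,0.05]
    - [0,0,0,0.007,0.049,0.02,0.05]
    - [0,0,0,0.007,0.049,0.02,0.05]
    - [0,0,0,0.007,0.048,0.02,0.05]
    - [0,0,0,0,0,0,0.05]
    - [0,0,0,0,0,0,0.05]

```text
t: 23.52
tcp_pos: [0.5506, 0.3189, 0.0933]
ee_rot: [0.011, 1.0, -0.0, -0.0]
wrist_force: [0.2, -0.4, -0.4]
finger_gap: 0.691
finger_force: 54.4
```

```bash
python3 - <<'E'
from h import *
plan((.5497,.3195,.024,178.8))
im=robot.read_camera('top');m=robot.camera_model('top');cv2.imwrite('pics/t7.png',im)
for n,z in(('board',.018),('sanding_block',.11)):
  for d in robot.regions_of('top',n)[:2]: print(round(d['p'],2),d['location'],rect(m,d['mask'],z))
E
```

```text
t 23.52 tcp [0.5506 0.3189 0.0933] psi 178.72 tilt [-0.0001 -0.0003] gap 0.6910526596097653 F [ 0.2453 -0.3793 -0.3658] q6 -1.127071357879922
 turn z -0.0013 shift [0.0009 0.0006 0.0693] rows 1.1093459516887085
0.56 [183.8, 206.0] (0.5499338989257813, 0.2870211181640625, 195.54745483398438, 65.33092498779297, 2.3632185459136963)
0.63 [175.9, 190.7] (0.5959435424804688, 0.2884022521972656, 11.17492961883545, 2.754364013671875, 2.6294667720794678)
```

Call:
jog_arm:
  commands:
    - [0,0,0,0.001,0,0.035,0.05]
    - [0,0,0,0,0,0.025,0.05]
    - [0,0,0,0,0,0.007,0.05]
    - [0,0,0,0,0,0.003,0.05]
    - [0,0,0,0,0,0,0.05]
    - [0,0,0,0,0,0,0.075]
    - [0,0,0,0,0,0,0.075]
    - [0,0,0,0,0,0,0.075]

```text
t: 24.68
tcp_pos: [0.5494, 0.3198, 0.0236]
ee_rot: [0.011, 1.0, 0.0, 0.0]
wrist_force: [0.4, 0.4, -0.4]
finger_gap: 0.881
finger_force: 0.0
```

Call:
jog_arm:
  commands:
    - [0,0,0,0,0,-0.04,0.075]
    - [0,0,0,0,0,-0.05,0.075]
    - [0,0,0,0,0,-0.05,0.075]
    - [0,0,0.1745,0,0,0,0.03]
    - [0,0,0.1745,0,0,0,0.03]
    - [0,0,0,0,0,0,0.03]

```text
t: 25.42
tcp_pos: [0.5492, 0.3198, 0.1634]
ee_rot: [0.184, 0.983, 0.0, 0.0]
wrist_force: [-0.6, 0.1, -0.3]
finger_gap: 0.35
finger_force: 0.0
```

```bash
python3 - <<'E'
from h import *
plan((.5,.05,.156,88.8),(.463,-.05,.156,88.8),(.463,-.05,.031,88.8))
im=robot.read_camera('wrist');m=robot.camera_model('wrist');cv2.imwrite('pics/w8.png',im)
for n,z in(('board',.018),('sanding_block',.048)):
  for d in robot.regions_of('wrist',n)[:2]: print(n,round(d['p'],2),d['location'],rect(m,d['mask'],z,True))
E
```

```text
t 25.43 tcp [0.5492 0.3198 0.1634] psi 158.83 tilt [0.0002 0.    ] gap 0.3503732328244244 F [-0.5558  0.0618 -0.2636] q6 -0.7778880276106842
 turn z 1.2223 shift [-0.2707 -0.0436  0.0074] rows 4.33192191314583
 turn z -0.0 shift [-0.1008 -0.0349 -0.    ] rows 1.6120470061307004
 turn z -0.0 shift [0.    0.    0.125] rows 2.0
board 0.86 [274.8, 142.3] (0.5489554443359375, 0.32353848266601565, 189.4574432373047, 119.4526596069336, -1.0969161987304688)
sanding_block 0.58 [255.2, 186.9] (0.5488602294921875, 0.31936380004882814, 112.09046173095703, 60.66123580932617, -0.7687606811523438)
```

View pics/w8.png

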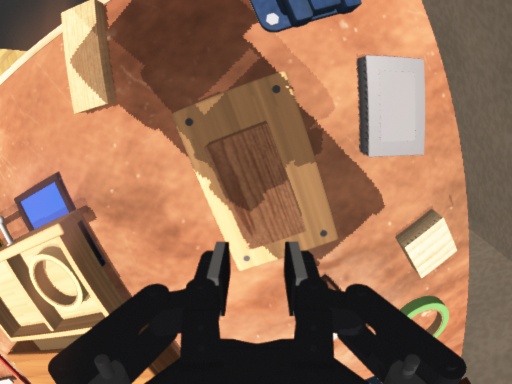

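The block lies flat and centred on the board, aligned with it (the board's screw holes show at all four corners). Now the handle, to push the drawer shut.

Call:
jog_arm:
  commands:
    - [0,0,0.1746,0,0,0,0.03]
    - [0,0,0.1746,0,0,0,0.03]
    - [0,0,0.1746,0,0,0,0.03]
    - [0,0,0.1746,0,0,0,0.03]
    - [0,0,0.1746,0,0,0,0.03]
    - [0,0,0.1746,0,0,0,0.03]
    - [0,0,0.1746,0,0,0,0.03]
    - [0,0,0,0,0,0,0.03]

```text
t: 26.58
tcp_pos: [0.5493, 0.3198, 0.1631]
ee_rot: [0.714, 0.7, -0.0, 0.0]
wrist_force: [-1.1, 0.8, 0.8]
finger_gap: 0.352
finger_force: 0.0
```

Call:
jog_arm:
  commands:
    - [0,0,0,-0.053,-0.011,0,0.03]
    - [0,0,0,-0.053,-0.011,0,0.03]
    - [0,0,0,-0.053,-0.011,0,0.03]
    - [0,0,0,-0.053,-0.011,0,0.03]
    - [0,0,0,-0.053,-0.011,0,0.03]
    - [0,0,0,-0.053,-0.011,0,0.03]
    - [0,0,0,-0.053,-0.011,0,0.03]
    - [0,0,0,0,0,0,0.03]

```text
t: 27.58
tcp_pos: [0.4636, -0.0521, 0.1634]
ee_rot: [0.714, 0.7, -0.0, 0.0]
wrist_force: [0.6, 0.8, -0.7]
finger_gap: 0.354
finger_force: 0.0
```

Call:
jog_arm:
  commands:
    - [0,0,0,0,0,0,0.03]

```text
t: 27.7
tcp_pos: [0.4643, -0.0493, 0.1634]
ee_rot: [0.714, 0.7, 0.0, 0.0]
wrist_force: [0.5, 0.5, -0.0]
finger_gap: 0.351
finger_force: 0.0
```

```bash
python3 - <<'E'
from h import *
plan((.463,-.0495,.031,88.8))
im=robot.read_camera('wrist');m=robot.camera_model('wrist');cv2.imwrite('pics/w9.png',im)
p=proj(m,[[.463,-.018,.04],[.463,-.081,.04]],True);print(p)
for a in p: cv2.drawMarker(im,tuple(int(round(v)) for v in a),(0,0,255),0,8)
cv2.imwrite('pics/w9m.png',im)
E
```

```text
t 27.7 tcp [ 0.4643 -0.0493  0.1634] psi 88.88 tilt [ 0.0002 -0.    ] gap 0.35105748924356495 F [ 0.4531  0.4559 -0.0191] q6 -0.22793326129031272
 turn z 0.0014 shift [-0.0002 -0.0013  0.1324] rows 2.1176045908645467
[[253.4927 155.68  ]
 [255.0187 219.5591]]
```

View pics/w9m.png

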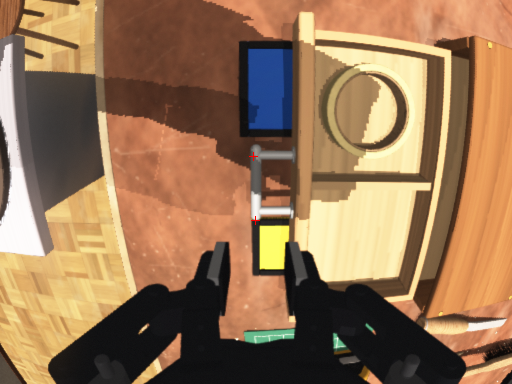

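Bar is at (255,155–215), as predicted; the right cell is empty and the roll is in place. Grip and push.

Call:
jog_arm:
  commands:
    - [0,0,0,0,-0.001,0.05,0.03]
    - [0,0,0,0,0,0.045,0.03]
    - [0,0,0,0,0,0.025,0.03]
    - [0,0,0,0,0,0.012,0.03]
    - [0,0,0,0,0,0,0.03]
    - [0,0,0,0,0,0,0.005]
    - [0,0,0,0,0,0,0.005]
    - [0,0,0,0,0,0,0.005]
  squeeze: 40

```text
t: 28.75
tcp_pos: [0.4636, -0.0493, 0.0323]
ee_rot: [0.715, 0.699, 0.001, 0.001]
wrist_force: [0.9, 4.7, 7.7]
finger_gap: 0.096
finger_force: 39.5
```

Call:
jog_arm:
  commands:
    - [0,0,0,0,0.008,0,0.005]
    - [0,0,0,0,0.015,0,0.005]
    - [0,0,0,0,0.023,0,0.005]
    - [0,0,0,0,0.025,0,0.005]
    - [0,0,0,0,0.025,0,0.005]
    - [0,0,0,0,0.025,0,0.005]
    - [0,0,0,0,0.015,0,0.005]
    - [0,0,0,0,0.008,0,0.005]

```text
t: 29.75
tcp_pos: [0.6077, -0.0518, 0.0323]
ee_rot: [0.715, 0.699, 0.0, 0.0]
wrist_force: [-2.3, 7.2, 6.9]
finger_gap: 0.092
finger_force: 39.8
```

Call:
jog_arm:
  commands:
    - [0,0,0,0,0.002,0,0.005]
    - [0,0,0,0,0.002,0,0.005]
    - [0,0,0,0,0,0,0.005]

```text
t: 30.12
tcp_pos: [0.6113, -0.0518, 0.0323]
ee_rot: [0.715, 0.699, 0.001, 0.0]
wrist_force: [0.3, 8.7, 5.3]
finger_gap: 0.097
finger_force: 39.6
```

Call:
jog_arm:
  commands:
    - [0,0,0,0,0.002,0,0.005]
    - [0,0,0,0,0.001,0,0.005]
    - [0,0,0,0,0,0,0.005]

```text
t: 30.5
tcp_pos: [0.6141, -0.0519, 0.0323]
ee_rot: [0.715, 0.699, 0.0, -0.0]
wrist_force: [-0.9, 7.5, 5.7]
finger_gap: 0.094
finger_force: 39.7
```

Call:
jog_arm:
  commands:
    - [0,0,0,0,0.002,0,0.005]
    - [0,0,0,0,0,0,0.005]

```text
t: 30.75
tcp_pos: [0.6153, -0.0519, 0.0323]
ee_rot: [0.715, 0.699, -0.0, -0.001]
wrist_force: [-5.1, 7.3, 9.1]
finger_gap: 0.096
finger_force: 40.0
```

Call:
jog_arm:
  commands:
    - [0,0,0,0,0.002,0,0.005]
    - [0,0,0,0,0,0,0.005]

```text
t: 31.0
tcp_pos: [0.6154, -0.0519, 0.0322]
ee_rot: [0.715, 0.699, -0.002, -0.003]
wrist_force: [-15.2, 6.4, 16.1]
finger_gap: 0.094
finger_force: 40.8
```

Call:
jog_arm:
  commands:
    - [0,0,0,0,0.001,0,0.005]
    - [0,0,0,0,0,0,0.005]

```text
t: 31.25
tcp_pos: [0.6154, -0.0519, 0.0322]
ee_rot: [0.715, 0.699, -0.002, -0.003]
wrist_force: [-20.1, 4.6, 18.5]
finger_gap: 0.099
finger_force: 41.1
```

Shut against the stop (force rises with no motion). Release and lift, then take the tin.

Call:
jog_arm:
  commands:
    - [0,0,0,0,-0.002,0,0.005]
    - [0,0,0,0,0,0,0.026]
    - [0,0,0,0,0,0,0.026]
    - [0,0,0,0,0,-0.03,0.026]
    - [0,0,0,0,0,-0.05,0.026]
    - [0,0,0,0,-0.02,-0.05,0.026]
    - [0,0,0,0,-0.04,0,0.085]
    - [0,0,0,0,0,0,0.085]

```text
t: 32.25
tcp_pos: [0.5554, -0.0515, 0.1622]
ee_rot: [0.715, 0.699, 0.0, 0.0]
wrist_force: [0.1, -0.9, -0.8]
finger_gap: 0.72
finger_force: 0.0
```

```bash
python3 - <<'E'
from h import *
plan((.4975,-.3355,.16,3))
im=robot.read_camera('top');m=robot.camera_model('top');cv2.imwrite('pics/t10.png',im)
for n,z in(('screw_tin',.032),('tape_measure',.073),('sanding_block',.048),('board',.018)):
  for d in robot.regions_of('top',n)[:2]: print(n,round(d['p'],2),d['location'],rect(m,d['mask'],z))
c=im[120:290,90:470];cv2.imwrite('pics/t10c.png',cv2.resize(c,None,fx=2,fy=2,interpolation=cv2.INTER_CUBIC))
E
```

```text
t 32.25 tcp [ 0.5554 -0.0515  0.1622] psi 88.71 tilt [ 0.0003 -0.0003] gap 0.7196783595653394 F [ 0.0503 -0.9121 -0.8169] q6 -0.18817099864024409
 turn z 1.496 shift [-0.0727  0.2806  0.0022] rows 4.4888621161008295
screw_tin 0.92 [395.0, 235.0] (0.4953105773925781, -0.333942138671875, 100.49952697753906, 75.42638397216797, 4.294881343841553)
screw_tin 0.67 [115.5, 217.0] (0.5219522094726563, 0.4724373168945312, 98.93985748291016, 72.11204528808594, -16.795021057128906)
tape_measure 0.72 [396.1, 202.3] (0.5886968994140624, -0.3302145080566406, 74.47744750976562, 53.677024841308594, -0.8758163452148438)
sanding_block 0.87 [170.1, 210.2] (0.5494749145507812, 0.31524057006835937, 110.14359283447266, 64.67294311523438, -0.6196823120117188)
board 0.67 [178.2, 210.7] (0.5495457153320312, 0.31941839599609373, 190.57315063476562, 124.60704803466797, -1.8827056884765625)
```

View pics/t10c.png

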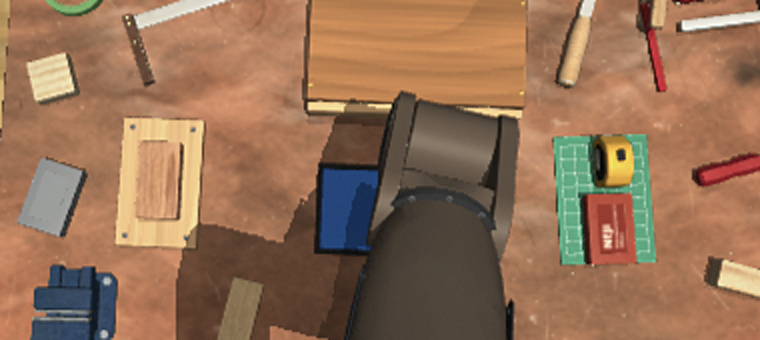

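The drawer is shut, the block is centred on the board, and the tin and tape measure stand on the mat at (610,228) and (613,162). Fetching the tin at its release pose.

Call:
jog_arm:
  commands:
    - [0,0,0.166,0,0,0,0.085]
    - [0,0,0.166,0,0,0,0.085]
    - [0,0,0.166,0,0,0,0.085]
    - [0,0,0.166,0,0,0,0.085]
    - [0,0,0.166,0,0,0,0.085]
    - [0,0,0.166,0,0,0,0.085]
    - [0,0,0.166,0,0,0,0.085]
    - [0,0,0.166,0,0,0,0.085]

```text
t: 33.5
tcp_pos: [0.5576, -0.0515, 0.1608]
ee_rot: [0.994, 0.107, -0.0, -0.0]
wrist_force: [-0.4, -0.2, 0.5]
finger_gap: 0.994
finger_force: 0.0
```

Call:
jog_arm:
  commands:
    - [0,0,0.166,0,0,0,0.085]
    - [0,0,0,-0.012,0.047,0,0.085]
    - [0,0,0,-0.012,0.047,0,0.085]
    - [0,0,0,-0.012,0.047,0,0.085]
    - [0,0,0,-0.012,0.047,0,0.085]
    - [0,0,0,-0.012,0.047,0,0.085]
    - [0,0,0,-0.012,0.046,0,0.085]
    - [0,0,0,0,0,0,0.085]

```text
t: 34.5
tcp_pos: [0.5001, -0.3391, 0.1605]
ee_rot: [1.0, 0.026, -0.0, 0.0]
wrist_force: [0.2, 0.7, 0.4]
finger_gap: 0.995
finger_force: 0.0
```

Call:
jog_arm:
  commands:
    - [0,0,0,0,0,0,0.085]

```text
t: 34.62
tcp_pos: [0.5006, -0.3359, 0.1607]
ee_rot: [1.0, 0.027, -0.0, -0.0]
wrist_force: [0.1, 0.2, -0.8]
finger_gap: 0.999
finger_force: 0.0
```

```bash
python3 - <<'E'
from h import *
plan((.4975,-.3355,.007,3))
E
```

```text
t 34.62 tcp [ 0.5006 -0.3359  0.1607] psi 3.11 tilt [-0.0006  0.0006] gap 0.9990211544975273 F [ 0.1411  0.2054 -0.7698] q6 0.8159963978297136
 turn z 0.0019 shift [-0.0031 -0.0005  0.1537] rows 2.4596640820691587
```

Call:
jog_arm:
  commands:
    - [0,0,0,-0.003,0,0.05,0.085]
    - [0,0,0,0,0,0.05,0.085]
    - [0,0,0,0,0,0.04,0.085]
    - [0,0,0,0,0,0.014,0.085]
    - [0,0,0,0,0,0,0.06]
    - [0,0,0,0,0,0,0.06]
    - [0,0,0,0,0,0,0.06]
    - [0,0,0,0,0,0,0.06]
  squeeze: 60

```text
t: 35.62
tcp_pos: [0.4979, -0.3364, 0.0083]
ee_rot: [1.0, 0.027, 0.001, 0.0]
wrist_force: [-0.9, 1.2, 4.4]
finger_gap: 0.755
finger_force: 69.3
```

Call:
jog_arm:
  commands:
    - [0,0,0,0,0,-0.015,0.06]
    - [0,0,0,0,0,-0.03,0.06]
    - [0,0,0,0,0,-0.04,0.06]
    - [0,0,0,0,0,-0.03,0.06]
    - [0,0,0.073,0,0,0,0.06]
    - [0,0,0,0,0,0,0.06]
    - [0,0,0,0,0,0,0.06]

```text
t: 36.5
tcp_pos: [0.4974, -0.3361, 0.1224]
ee_rot: [1.0, -0.008, -0.0, -0.0]
wrist_force: [-0.3, -0.6, -2.6]
finger_gap: 0.754
finger_force: 68.5
```

```bash
python3 - <<'E'
from h import *
plan((.517,.042,.122,-1.2))
E
```

```text
t 36.5 tcp [ 0.4974 -0.3361  0.1224] psi -0.96 tilt [-0.0003  0.0002] gap 0.7537919677543335 F [-0.309  -0.5589 -2.5621] q6 0.8835481255230514
 turn z 0.0041 shift [ 0.0117 -0.3784  0.0004] rows 6.054142466738576
```

Call:
jog_arm:
  commands:
    - [0,0,0.004,0,-0.025,0,0.06]
    - [0,0,0,0.002,-0.044,0,0.06]
    - [0,0,0,0.002,-0.046,0,0.06]
    - [0,0,0,0.002,-0.046,0,0.06]
    - [0,0,0,0.002,-0.046,0,0.06]
    - [0,0,0,0.002,-0.046,0,0.06]
    - [0,0,0,0.002,-0.046,0,0.06]
    - [0,0,0,0,-0.046,0,0.06]

```text
t: 37.5
tcp_pos: [0.5165, 0.0108, 0.1222]
ee_rot: [1.0, -0.011, -0.0, -0.0]
wrist_force: [0.6, 1.0, -2.5]
finger_gap: 0.754
finger_force: 68.5
```

Call:
jog_arm:
  commands:
    - [0,0,0,0,-0.028,0,0.06]
    - [0,0,0,0,-0.005,0,0.06]
    - [0,0,0,0,0,0.03,0.06]
    - [0,0,0,0,0,0,0.06]
    - [0,0,0,0,0,0,0.06]

```text
t: 38.12
tcp_pos: [0.518, 0.0411, 0.0928]
ee_rot: [1.0, -0.011, -0.0, 0.0]
wrist_force: [0.1, 0.1, -1.9]
finger_gap: 0.755
finger_force: 68.3
```

```bash
python3 - <<'E'
from h import *
plan((.517,.042,.0095,-1.2))
im=robot.read_camera('wrist');m=robot.camera_model('wrist')
for x,y,z in ((.5755,.0745,.008),(.5755,.009,.008)): # tin corners at +x seated, at this z
    pass
c=lambda cx,cy,hx,hy,z:[[cx+sx*hx*1+.021*sy*hy,cy+sy*hy-.021*sx*hx,z] for sx,sy in((1,1),(1,-1),(-1,-1),(-1,1))]
for q,col in((c(.5165,.0421,.0585,.041,.006),(0,255,255)),(c(.5165,.0421,.0675,.049,.008),(0,255,0))):
    cv2.polylines(im,[proj(m,q,True).round().astype(int)],True,col,1)
cv2.imwrite('pics/w11.png',im)
for d in robot.regions_of('wrist','screw_tin')[:1]: print(d['p'],rect(m,d['mask'],.117,True))
for d in robot.regions_of('wrist','tin_inlay')[:1]: print(d['p'],rect(m,d['mask'],.008,True))
E
```

```text
t 38.12 tcp [0.518  0.0411 0.0928] psi -1.3 tilt [-0.     -0.0001] gap 0.7546338357917998 F [ 0.0688  0.0711 -1.8794] q6 1.54571145177128
 turn z -0.0018 shift [-0.001  -0.0009  0.0833] rows 1.3326392870285482
0.56 (0.52216015625, 0.04083392715454102, 102.2205581665039, 65.83312225341797, -1.5527267456054688)
0.65 (0.5653340454101563, 0.04192363739013672, 96.0394287109375, 39.60129165649414, 89.00995635986328)
```

View pics/w11.png

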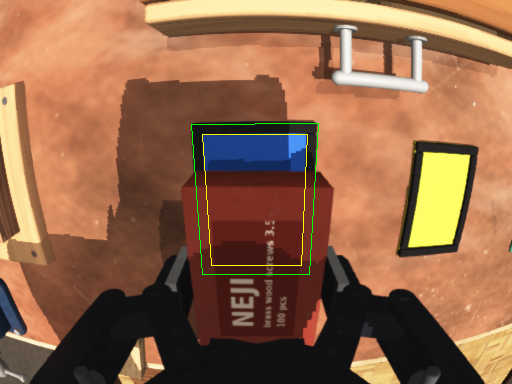

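The inlay outline matches the overlay, and the tin is about 3 mm forward of centre. I'll correct that and lower it.

Call:
jog_arm:
  commands:
    - [0,0,0,-0.003,-0.001,0.03,0.06]
    - [0,0,0,0,0,0.03,0.06]
    - [0,0,0,0,0,0.013,0.06]
    - [0,0,0,0,0,0.006,0.06]
    - [0,0,0,0,0,0.0035,0.06]
    - [0,0,0,0,0,0.001,0.06]
    - [0,0,0,0,0,0,0.06]

```text
t: 39.15
tcp_pos: [0.5152, 0.0425, 0.0093]
ee_rot: [1.0, -0.011, 0.0, 0.0]
wrist_force: [0.3, 0.8, -2.4]
finger_gap: 0.752
finger_force: 68.6
```

Call:
jog_arm:
  commands:
    - [0,0,0,0,0,0.0015,0.06]
    - [0,0,0,0,0,0,0.06]

```text
t: 39.4
tcp_pos: [0.5153, 0.0425, 0.0092]
ee_rot: [1.0, -0.011, 0.001, 0.0]
wrist_force: [-5.5, 0.1, 23.4]
finger_gap: 0.759
finger_force: 71.5
```

Contact at the expected floor height. Releasing.

Call:
jog_arm:
  commands:
    - [0,0,0,0,0,-0.001,0.06]
    - [0,0,0,0,0,0,0.085]
    - [0,0,0,0,0,0,0.085]
    - [0,0,0,0,0,0,0.085]
    - [0,0,0,0,0,-0.03,0.085]
    - [0,0,0,0,0,-0.06,0.085]
    - [0,0,0,0,0,-0.06,0.085]
    - [0,0,0,0,0,0,0.085]

```text
t: 40.4
tcp_pos: [0.5165, 0.0425, 0.1622]
ee_rot: [1.0, -0.011, 0.004, 0.0]
wrist_force: [-0.1, -0.4, -1.7]
finger_gap: 0.998
finger_force: 0.0
```

```bash
python3 - <<'E'
from h import *
plan((.5942,-.3386,.16,3),(.5942,-.3386,.027,3))
im=robot.read_camera('wrist');m=robot.camera_model('wrist');cv2.imwrite('pics/w12.png',im)
for n,z in(('screw_tin',.033),('tin_inlay',.008),('tape_inlay',.008)):
  for d in robot.regions_of('wrist',n)[:1]: print(n,d['p'],rect(m,d['mask'],z,True))
E
```

```text
t 40.4 tcp [0.5165 0.0425 0.1622] psi -1.27 tilt [ 0.0074 -0.0004] gap 0.997818626240155 F [-0.1334 -0.3728 -1.6518] q6 1.5477478357585126
 turn z -0.0745 shift [0.0577 0.3847 0.0022] rows 6.154830580722212
 turn z 0.0 shift [0.    0.    0.133] rows 2.128
screw_tin 0.58 (0.51427490234375, 0.04237462615966797, 102.80592346191406, 65.43900299072266, -1.7332382202148438)
tin_inlay 0.83 (0.516348388671875, 0.04235010147094727, 133.63494873046875, 96.4556655883789, -0.7198486328125)
tape_inlay 0.85 (0.5129739379882813, -0.13021748352050783, 112.55978393554688, 79.41661834716797, -1.4061965942382812)
```

View pics/w12.png

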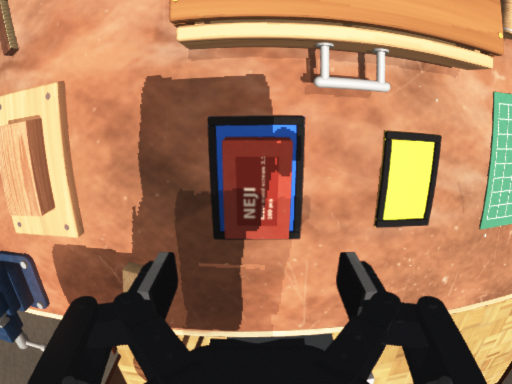

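The tin is seated, with blue floor showing around it and the frame clear. Now the tape measure.

Call:
jog_arm:
  commands:
    - [0,0,-0.0745,0,0,0,0.085]
    - [0,0,0,0.008,0.055,0,0.085]
    - [0,0,0,0.008,0.055,0,0.085]
    - [0,0,0,0.008,0.055,0,0.085]
    - [0,0,0,0.008,0.055,0,0.085]
    - [0,0,0,0.008,0.055,0,0.085]
    - [0,0,0,0.008,0.055,0,0.085]
    - [0,0,0,0.008,0.055,0,0.085]

```text
t: 41.6
tcp_pos: [0.5906, -0.3407, 0.1561]
ee_rot: [1.0, 0.026, -0.001, -0.001]
wrist_force: [0.2, 1.0, 0.2]
finger_gap: 0.997
finger_force: 0.0
```

Call:
jog_arm:
  commands:
    - [0,0,0,0,0,0,0.07]
    - [0,0,0,0,0,0,0.07]

```text
t: 41.85
tcp_pos: [0.5903, -0.3384, 0.1564]
ee_rot: [1.0, 0.026, -0.001, -0.001]
wrist_force: [0.3, 0.3, 0.1]
finger_gap: 0.819
finger_force: 0.0
```

```bash
python3 - <<'E'
from h import *
plan((.5942,-.3386,.027,3))
im=robot.read_camera('wrist');m=robot.camera_model('wrist')
for d in robot.regions_of('wrist','tape_measure')[:1]: print(d['p'],rect(m,d['mask'],.073,True))
E
```

```text
t 41.85 tcp [ 0.5903 -0.3384  0.1564] psi 2.97 tilt [-0.0026  0.0019] gap 0.8191645755492891 F [0.3406 0.2639 0.0598] q6 0.9013427317782339
 turn z -0.0005 shift [0.0039 0.0004 0.1294] rows 2.0707191550664525
0.81 (0.6074603271484375, -0.33770956420898435, 74.73428344726562, 37.54562759399414, 5.350433349609375)
```

Call:
jog_arm:
  commands:
    - [0,0,0,0.004,0,0.05,0.07]
    - [0,0,0,0,0,0.05,0.07]
    - [0,0,0,0,0,0.0295,0.07]
    - [0,0,0,0,0,0,0.07]
    - [0,0,0,0,0,0,0.03]
    - [0,0,0,0,0,0,0.03]
    - [0,0,0,0,0,0,0.03]
    - [0,0,0,0,0,0,0.03]
  squeeze: 50

```text
t: 42.95
tcp_pos: [0.5958, -0.3389, 0.0309]
ee_rot: [1.0, 0.026, 0.001, 0.001]
wrist_force: [1.0, 1.6, 6.8]
finger_gap: 0.435
finger_force: 51.0
```

Call:
jog_arm:
  commands:
    - [0,0,0,0,0,-0.03,0.03]
    - [0,0,0,0,0,-0.05,0.03]
    - [0,0,0,0,0,-0.03,0.03]
    - [0,0,0.073,0,0,0,0.03]
    - [0,0,0,0,0,0,0.03]
    - [0,0,0,0,0,0,0.03]

```text
t: 43.7
tcp_pos: [0.5947, -0.3387, 0.1386]
ee_rot: [1.0, -0.01, -0.0, -0.0]
wrist_force: [-0.0, 0.1, -2.7]
finger_gap: 0.436
finger_force: 51.2
```

```bash
python3 - <<'E'
from h import *
plan((.514,-.1335,.137,-1.2))
E
```

```text
t 43.7 tcp [ 0.5947 -0.3387  0.1386] psi -1.11 tilt [-0.0005  0.0002] gap 0.43593473703198354 F [-0.0127  0.0552 -2.7211] q6 0.9761134717861885
 turn z 0.0016 shift [-0.085  -0.2035  0.0016] rows 3.255366371975416
```

Call:
jog_arm:
  commands:
    - [0,0,0,-0.017,-0.04,0,0.03]
    - [0,0,0,-0.017,-0.041,0,0.03]
    - [0,0,0,-0.017,-0.041,0,0.03]
    - [0,0,0,-0.017,-0.041,0,0.03]
    - [0,0,0,-0.017,-0.04,0,0.03]
    - [0,0,0,0,0,0,0.03]
    - [0,0,0,0,0,0,0.03]

```text
t: 44.58
tcp_pos: [0.5146, -0.1344, 0.1388]
ee_rot: [1.0, -0.01, 0.0, 0.0]
wrist_force: [0.5, -0.0, -2.1]
finger_gap: 0.435
finger_force: 51.3
```

```bash
python3 - <<'E'
from h import *
plan((.514,-.1335,.0322,-1.2))
im=robot.read_camera('wrist');m=robot.camera_model('wrist')
c=lambda cx,cy,hx,hy,z:[[cx+sx*hx*1+.021*sy*hy,cy+sy*hy-.021*sx*hx,z] for sx,sy in((1,1),(1,-1),(-1,-1),(-1,1))]
for q,col in((c(.5133,-.1335,.047,.029,.006),(0,0,255)),(c(.5133,-.1335,.056,.037,.008),(0,255,0))):
    cv2.polylines(im,[proj(m,q,True).round().astype(int)],True,col,1)
cv2.imwrite('pics/w13.png',im)
for d in robot.regions_of('wrist','tape_measure')[:1]: print(d['p'],rect(m,d['mask'],.18,True))
for d in robot.regions_of('wrist','tape_inlay')[:1]: print(d['p'],rect(m,d['mask'],.008,True))
E
```

```text
t 44.58 tcp [ 0.5146 -0.1344  0.1388] psi -1.14 tilt [ 0.0005 -0.0004] gap 0.4349059108460171 F [ 0.4588 -0.0115 -2.1168] q6 1.2112469127908405
 turn z 0.0011 shift [-0.0006 -0.0009  0.1066] rows 1.7061264816126887
0.67 (0.5346943359375, -0.13543965148925782, 73.53691101074219, 35.243873596191406, -0.95867919921875)
0.86 (0.5366710815429687, -0.13404302978515625, 74.83675384521484, 67.72054290771484, 89.2264404296875)
```

View pics/w13.png

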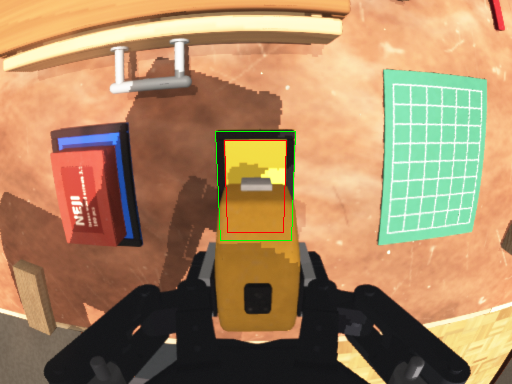

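The inlay matches the overlay and the tape measure is aligned above it. Lowering slowly.

Call:
jog_arm:
  commands:
    - [0,0,0,0,-0.001,0.045,0.03]
    - [0,0,0,0,0,0.04,0.03]
    - [0,0,0,0,0,0.014,0.03]
    - [0,0,0,0,0,0.004,0.03]
    - [0,0,0,0,0,0.002,0.03]
    - [0,0,0,0,0,0,0.03]
    - [0,0,0,0,0,0,0.03]

```text
t: 45.6
tcp_pos: [0.5145, -0.1332, 0.0345]
ee_rot: [1.0, -0.01, 0.001, 0.0]
wrist_force: [-0.3, 0.1, -1.7]
finger_gap: 0.436
finger_force: 51.1
```

Call:
jog_arm:
  commands:
    - [0,0,0,0,0,0.002,0.03]
    - [0,0,0,0,0,0,0.03]

```text
t: 45.85
tcp_pos: [0.5143, -0.1331, 0.0319]
ee_rot: [1.0, -0.01, 0.0, 0.0]
wrist_force: [0.4, 0.1, -1.4]
finger_gap: 0.434
finger_force: 51.5
```

Call:
jog_arm:
  commands:
    - [0,0,0,0,0,0.0015,0.03]
    - [0,0,0,0,0,0,0.03]

```text
t: 46.1
tcp_pos: [0.5144, -0.1331, 0.0318]
ee_rot: [1.0, -0.01, 0.001, 0.0]
wrist_force: [-6.8, 2.1, 20.5]
finger_gap: 0.433
finger_force: 54.0
```

Contact is at the expected 0.0319. Release, retreat and check.

Call:
jog_arm:
  commands:
    - [0,0,0,0,0,-0.0012,0.03]
    - [0,0,0,0,0,0,0.06]
    - [0,0,0,0,0,0,0.06]
    - [0,0,0,0,0,0,0.06]
    - [0,0,0,0,0,-0.04,0.06]
    - [0,0,0,0,0,-0.06,0.06]
    - [0,0,0,0,0,-0.06,0.06]
    - [0,0,0,0,0,0,0.06]

```text
t: 47.1
tcp_pos: [0.5156, -0.1336, 0.1956]
ee_rot: [1.0, -0.01, 0.004, 0.001]
wrist_force: [0.2, -0.4, 0.0]
finger_gap: 0.701
finger_force: 0.0
```

Call:
jog_arm:
  commands:
    - [0,0,0,-0.01,0.06,0,0.06]
    - [0,0,0,-0.01,0.06,0,0.06]
    - [0,0,0,-0.01,0.06,0,0.06]
    - [0,0,0,0,0,0,0.06]
    - [0,0,0,0,0,0,0.06]

```text
t: 47.72
tcp_pos: [0.48, -0.3121, 0.1905]
ee_rot: [1.0, -0.011, -0.001, -0.001]
wrist_force: [0.4, 0.9, -0.4]
finger_gap: 0.704
finger_force: 0.0
```

```bash
python3 - <<'E'
from h import *
plan()
im=robot.read_camera('top');m=robot.camera_model('top')
for n,z in(('screw_tin',.033),('tape_measure',.07),('tape_inlay',.008),('tin_inlay',.008),('sanding_block',.048),('board',.018)):
  for d in robot.regions_of('top',n)[:2]: print(n,round(d['p'],2),rect(m,d['mask'],z))
a=im[120:290,100:440];a=cv2.resize(a,None,fx=1.9,fy=1.9,interpolation=cv2.INTER_CUBIC)
b=robot.read_camera('scene')[110:250,170:370];b=cv2.resize(b,None,fx=1.8,fy=1.8,interpolation=cv2.INTER_CUBIC)
o=np.zeros((a.shape[0]+b.shape[0],a.shape[1],3),np.uint8);o[:a.shape[0]]=a;o[a.shape[0]:,:b.shape[1]]=b
cv2.imwrite('pics/end.png',o);print(o.shape)
E
```

```text
t 47.73 tcp [ 0.48   -0.3121  0.1905] psi -1.24 tilt [-0.0014  0.0013] gap 0.7043520137197281 F [ 0.39    0.9492 -0.4058] q6 0.9004183976021835
screw_tin 0.73 (0.5140052490234375, 0.0419742317199707, 101.2066879272461, 63.60562515258789, 0.9832915663719177)
screw_tin 0.69 (0.5230122680664062, 0.47296307373046875, 99.1487045288086, 74.45557403564453, -15.211204528808594)
tape_measure 0.58 (0.5113283386230468, -0.13044692993164062, 73.2950210571289, 42.22534942626953, 0.2689646780490875)
tape_measure 0.2 (0.5366376342773438, -0.3170682678222656, 181.2243194580078, 138.40887451171875, 4.496525287628174)
tape_inlay 0.93 (0.5134909057617187, -0.1348922576904297, 113.29589080810547, 74.89234924316406, -2.01434326171875)
tin_inlay 0.87 (0.516029541015625, 0.04033624649047852, 138.73890686035156, 103.48733520507812, 0.8669710159301758)
tin_inlay 0.59 (0.513668701171875, -0.1392032470703125, 80.55648803710938, 48.895389556884766, 4.417961120605469)
sanding_block 0.87 (0.5502216796875, 0.3144879455566406, 107.01848602294922, 64.0693359375, 0.9511249661445618)
board 0.6 (0.54946875, 0.32008038330078126, 190.0001220703125, 122.23088836669922, -1.6898269653320312)
(575, 646, 3)
```

View pics/end.png

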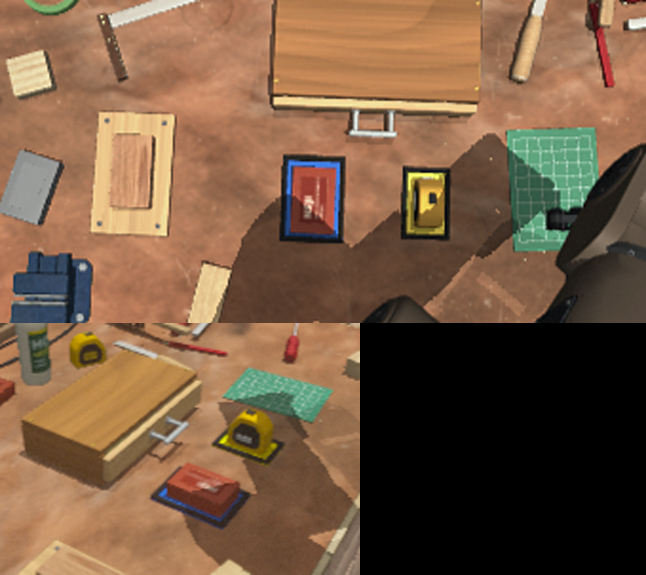

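The tin (312,198) and tape measure (428,203) are seated, the drawer is shut, and the block is on the board (132,170). The arm is clear of everything, so I'm handing in.

```bash
python3 -c "
from plant import robot
print(robot.hand_in())"
```

```text
the job is handed in; nothing more can be done
None
```

The job is done and handed in at about 48 s: the sanding block lies on the middle of the board, the masking tape stayed in the shut drawer, and the tape measure and tin are back in their inlays.

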